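# Index the mitre box arm one hole

### The job

The mitre box stands square, and the next pieces are for an eight-sided frame: hook a fingertip under the pull ring on the swing arm, lift the spring pin out of its hole, swing the arm one hole to your left and let the pin drop fully home in that hole, then take the finger out of the ring. Do it with the fingertip only, gently: do not pinch or strain the ring, and leave the wooden strip on the bed, the sliding bevel and the sanding block where they lie.

Things in the scene. Friction and masses are not known exactly. Their poses are not given: they have to be found in the camera images.
- mitre_box: Bench mitre box of grey cast iron, fixed to the bench, 350 mm wide over its feet; wooden bed board 60 mm above the bench, fence up to 118 mm. Origin: on the bench top below the arm's pivot. x axis from the worker's side towards the fence, y to the worker's left, z up.
- square_hole (a point): The middle (square) hole of the curved steel quadrant plate on the worker's side, at the plate's top, 30 mm above the bench. Plate 12 mm thick; five pin holes on a radius of 190 mm about the pivot: this one and others 22.5 and 45 degrees to each side.
- pivot_axis (a point): Vertical axis of the flat steel swing arm, at the arm's top (42 mm above the bench). The arm points from here to the worker, over the quadrant. A saw guide, 158 mm high over the bench and 34 mm wide, stands on the arm 102 mm from the pivot (88 mm beyond the ring, on the pivot's side); another behind the fence.
- ring_center (a point): Centre of the steel pull ring that stands upright on the index pin, rigid with it, 190 mm from the pivot, 101 mm above the bench when the pin is home. Round wire 6 mm thick, 52 mm inside diameter; pin barrel below it ends at 64 mm. Moves with arm and pin. x: level, through the ring's opening along the arm to the pivot; y: in the ring's plane; z: up.
- swing_arm (a joint): Angle of the swing arm in rad: 0 is square (pin in the middle hole), positive is swung to the worker's left (ring to the +y side of the mitre box). The next hole to the left is at 0.393, the last at 0.785. Slight friction (about 0.12 N m): the arm stays where it is left.
- index_pin (a joint): Lift of the spring index pin in m: 0 fully home in a hole, about 0.010 riding on top of the plate between holes, 0.018 its upper stop. The spring presses down with 3 N when home, 6 N at 0.012; over a hole the pin snaps down by itself. About 1.5 mm of play all round in a hole; round tip.
- strip_center (a point): Centre of a rebated wooden frame strip (30 mm deep, 230 mm long, 22 mm high), loose on the bed against the fence. y runs along its length. To be left alone.
- sliding_bevel: Sliding bevel with brown wooden stock and steel blade (20 x 230 x 23 mm), loose on the bench to the left of the mitre box; its long side is its y axis, origin under its centre. To be left alone.
- sanding_block: Cork sanding block (56 x 86 x 28 mm), loose on the bench to the left of the mitre box; origin under its centre. To be left alone.

How it is judged:
By the outcome, as a careful person would: the job done as asked, in the order asked, and still so for the second after the job is handed in, with the robot touching nothing.
It also fails if it takes over 48 s, if anything falls off the work surface, if the arm or the gripper's body presses on something with over 40 N, if the wrist force passes 120 N, or if a joint passes its speed limit or range.

### The arm

A 6-joint arm with a two-finger parallel gripper is mounted at the origin on a cart in front of the work surface, level with it; the furniture and walls round the work are solid. World frame = base frame: x ahead of the robot, y to its left, z up, the work surface at z = 0. Lengths are in m, angles in rad, forces in N, time in s.
With the tool pointing down it reaches from about 0.25 to 0.8 m from the base axis. Payload 3.9 kg.
Tool frame: the origin (TCP) lies at the very end of the fingers, on their centre line; the grasp point (between the pads) lies 19 mm behind it; z points along the fingers, y is the direction in which the jaws open and shut (so a half turn about z gives the same grasp; the last joint's range is limited). The gripper opens to 85 mm and grips with 20 to 120 N. Pads are 22 mm wide; open, the fingers measure 114 mm over their backs; the gripper's body (76 mm by 85 mm) begins 54 mm behind the grasp point. The pads swing forward as they close: fully open they stand 13 mm farther back than shut.
Start: joints at [1.171, 0.26, -0.138, 1.173, 0, 1.571], TCP at [0.204, 0.484, 0.231] pointing down, gripper open.
Joint ranges: [-2.78, 2.78], [-0.83, 1.72], [-1.28, 1.37], [-1.9, 2.12], [-1.57, 1.48], [-3.14, 3.14]. Speed limits (rad/s): [2.57, 2.57, 3.14, 3.14, 3.14, 3.14].

### API

Orientations are given as a 3x3 rotation matrix whose columns are the frame's x, y, z axes.
In Python, from station import read_state, read_camera, close_job, recognise, trace, pinpoint gives the robot as it stands. The module is installed in compiled form; this text tells all that it offers.
- The arm moves only by the tool carry_out, never from a script. Its argument "increments" is text: rows parted by semicolons, each of 5 numbers parted by spaces: the closure, from -1 (fully open) to 1 (shut), so that 0 is half open, then the shift along the tool's x, y, z in m, then the turn about the tool's z in rad. A call has 1 to 12 rows; each row is the pose to reach, as a shift and turn from the pose commanded when the call began, along the tool's axes at that moment; what a row does not reach only later rows make up. A row lasts 1/10 s, in which the tool goes at most 50 mm and 8.59 degrees, less where a joint would pass 70% of its speed; a pose out of reach is approached as far as the arm can. A call with a gripper value outside its range is refused whole. The fingers move at their own pace and stop on an object; "grip_force" is the grip in N (left out, the last holds). Time passes only in rows, so rows that repeat a pose let the fingers close. It gives the time, the measured TCP pose, the force and the opening at its end, in the units of the state.
- read_state(): the state, without advancing time (a new reading comes with each control period).
- read_camera(name): name is "side" or "top"; returns a dict with "image" (384x512x3 uint8, red, green, blue), "depth" (384x512 float32, m along the optical axis (not along the pixel's ray), 0 where there is no reading), "fx", "fy", "cx", "cy" (pixels), "world_from_camera" (4x4, takes a point from camera to world coordinates). Camera axes: x right, y down, z forward; pixel columns grow to the right and rows downward; lengths in m; the calibration is good to about 2 mm. A picture is of the moment at which its call begins.
- close_job(): hands the job in, once; it reports no verdict.
Trained networks look in the newest picture that a camera, given by its name, has taken for a name from the list of things; names that differ only in an ending like _2 or _b are one class to them, and where a whole thing is asked for, a point or a joint stands for the part that bears it (a point fixed in the world has none). Each returns a list of dicts, best first, with "conf" (0 to 1); they miss things now and then, are a little off and sometimes report something else, mostly with a low value. They report only what shows in the picture. A call takes as long as a camera call.
- recognise(label, camera): "centre" ([row, column] in pixels, amid what is visible of it).
- trace(label, camera): "pixels" (384x512 bool, what is visible of it) and "centre" ([row, column] in pixels, amid what is visible of it).
- pinpoint(label, camera): "centre" ([row, column] in pixels: a listed point, or the origin of a listed thing).
The state is a dict: "clock": time; "joint_positions": joint angles; "joint_velocities": joint speeds; "effort": joint torques, N m; "tool_pos": TCP position; "orientation": TCP orientation; "contact_force": force on the tool from outside, world axes, zero at the start; "ft_torque": the same for the moment, N m; "finger_gap": finger opening in m.
Only numpy, scipy, OpenCV 4.12 (cv2) and the standard library are available. Lean on these libraries where they do the work, as an engineer would, in place of code of your own. Each camera call takes 0.05 s, during which the arm holds its last target. There are 200 camera calls.

## Working session

There is one attempt and no reset: what is moved stays moved. The work goes in short steps, Python scripts to look and compute and a tool call to move; the robot and the scene stay as the last step left them, time stands still between calls to the robot, and variables do not carry over. Pictures are saved under pics/ and viewed, about 8 in all and at most 12, crops included, and the job is handed in when it is done.

Besides the shell and the picture viewer there is one more tool, called as name(argument=value, ...) on one line, values as JSON. carry_out: Moves the arm, as the interface text tells. Its arguments: {"type":"object","properties":{"increments":{"type":"string"},"grip_force":{"type":"number"}},"required":["increments"]}

```bash
mkdir -p pics; cat > h.py <<'E'
import numpy as np, cv2
from station import *
def cam(n,save=None):
    c=read_camera(n)
    if save: cv2.imwrite('pics/'+save,c['image'][:,:,::-1])
    return c
def w(c,r,q,d=None):
    r0,q0=int(round(r)),int(round(q))
    if d is None:
        p=c['depth'][max(r0-1,0):r0+2,max(q0-1,0):q0+2]; p=p[p>0]; d=np.median(p) if p.size else np.nan
    p=np.array([(q-c['cx'])/c['fx']*d,(r-c['cy'])/c['fy']*d,d,1])
    return (c['world_from_camera']@p)[:3]
def wz(c,r,q,z):
    T=c['world_from_camera'];o=T[:3,3];v=w(c,r,q,1.)-o
    return o+v*(z-o[2])/v[2]
def proj(c,p):
    q=np.linalg.inv(c['world_from_camera'])@np.append(p,1)
    return q[1]/q[2]*c['fy']+c['cy'],q[0]/q[2]*c['fx']+c['cx']
E
python3 - <<'E'
from h import *
np.set_printoptions(precision=4,suppress=True)
H={'mitre_box':0,'square_hole':.03,'pivot_axis':.042,'ring_center':.101,'strip_center':.071,'sliding_bevel':0,'sanding_block':0}
ims=[]
for n in ['top','side']:
    c=cam(n,n+'0.png');print(n,c['fx'],c['world_from_camera'])
    for l,z in H.items():
        for p in pinpoint(l,n)[:2]: print(l,round(p['conf'],2),np.round(p['centre'],1),wz(c,*p['centre'],z))
s=read_state();print(s['tool_pos'],s['orientation'],s['finger_gap'],s['contact_force'])
E
```

```text
top 411.37872488384136 [[-0.0623 -0.9723  0.2254  0.411 ]
 [-0.9981  0.0602 -0.0162 -0.086 ]
 [ 0.0022 -0.226  -0.9741  0.9059]
 [ 0.      0.      0.      1.    ]]
mitre_box 0.77 [143.3 330.5] [ 0.7238 -0.2946  0.    ]
mitre_box 0.25 [144.  336.6] [ 0.7212 -0.3086  0.    ]
square_hole 0.58 [227.9 331.6] [ 0.5229 -0.2697  0.03  ]
pivot_axis 0.66 [145.3 339.5] [ 0.7034 -0.3044  0.042 ]
ring_center 0.61 [224.4 338.5] [ 0.5199 -0.2692  0.101 ]
strip_center 0.78 [142.5 355.9] [ 0.6977 -0.3329  0.071 ]
sliding_bevel 0.64 [269.3 163.1] [0.4596 0.0978 0.    ]
sanding_block 0.85 [188.6 191.4] [0.6354 0.0313 0.    ]
side 426.23805439560147 [[-0.9939 -0.0399  0.1032  0.4843]
 [-0.1107  0.3671 -0.9236  0.8341]
 [-0.0011 -0.9293 -0.3692  0.4788]
 [ 0.      0.      0.      1.    ]]
pivot_axis 0.91 [182.3 226.3] [ 0.7185 -0.2933  0.042 ]
ring_center 0.65 [169.2 296.4] [ 0.5173 -0.2595  0.101 ]
strip_center 0.9 [168.2 237.5] [ 0.6925 -0.3367  0.071 ]
sliding_bevel 0.81 [280.9 318.2] [0.457 0.115 0.   ]
sanding_block 0.84 [253.6 235.4] [0.6369 0.0291 0.    ]
[0.2043 0.4836 0.2313] [[-0.9211  0.3892  0.    ]
 [ 0.3892  0.9211  0.0001]
 [-0.      0.0001 -1.    ]] 0.08529745514654455 [-0.3107  0.9562 -0.5611]
```

View pics/top0.png

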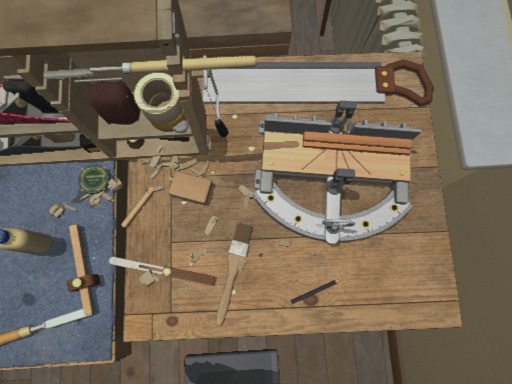

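View pics/side0.png

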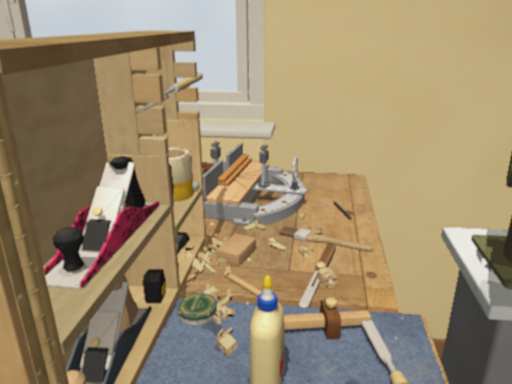

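carry_out(increments="-1 0 0 -0.07 0; -1 -0.495 -0.529 -0.12 -0.3;-1 -0.495 -0.529 -0.12 -0.6;-1 -0.495 -0.529 -0.12 -0.8;-1 -0.495 -0.529 -0.12 -1.0;-1 -0.495 -0.529 -0.12 -1.2;-1 -0.495 -0.529 -0.12 -1.34;-1 -0.495 -0.529 -0.12 -1.34;-1 -0.495 -0.529 -0.12 -1.34;-1 -0.495 -0.529 -0.12 -1.34;-1 -0.495 -0.529 -0.12 -1.34;-1 -0.495 -0.529 -0.12 -1.34")

```text
clock: 2.0
tool_pos: [0.37, 0.04, 0.3274]
orientation: [[-0.585, -0.811, 0.001], [-0.811, 0.585, 0.001], [-0.001, -0.0, -1.0]]
contact_force: [1.4, 0.3, 0.5]
finger_gap: 0.0855
```

carry_out(increments="-1 0 0 0 0")

```text
clock: 2.1
tool_pos: [0.3717, 0.036, 0.3277]
orientation: [[-0.597, -0.802, 0.002], [-0.802, 0.597, -0.002], [0.0, -0.003, -1.0]]
contact_force: [-0.2, 0.2, 0.6]
finger_gap: 0.0852
```

```bash
python3 - <<'E'
from h import *
np.set_printoptions(precision=4,suppress=True)
s=read_state();print(s['tool_pos'],s['joint_positions'])
out=[]
for n in ['top','side']:
    c=cam(n); r,q=map(int,proj(c,s['tool_pos']+[0,0,.05])); print(n,r,q,proj(c,s['tool_pos']))
    r=np.clip(r,65,319);q=np.clip(q,65,447)
    out.append(cv2.resize(c['image'][r-65:r+65,q-65:q+65],(390,390),interpolation=cv2.INTER_CUBIC))
cv2.imwrite('pics/g1.png',np.hstack(out)[:,:,::-1])
E
```

```text
[0.3717 0.036  0.3277] [ 0.0984 -0.0314 -0.2285  1.3715 -0.0023 -0.8324]
top 326 151 (np.float64(322.6651301765851), np.float64(160.40496881349873))
side 79 375 (np.float64(107.51738260851404), np.float64(372.96342600581033))
```

View pics/g1.png

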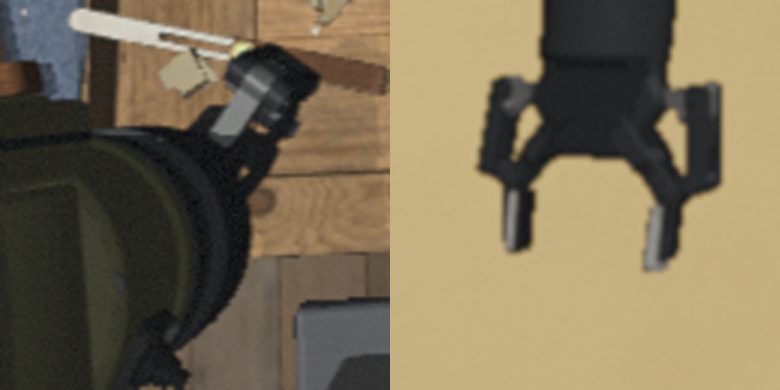

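```bash
cat > ring.py <<'E'
from h import *
np.set_printoptions(precision=4,suppress=True)
def cloud(c,m=None):
    d=c['depth'];r,q=np.nonzero(d>0 if m is None else (d>0)&m);z=d[r,q]
    P=np.c_[(q-c['cx'])/c['fx']*z,(r-c['cy'])/c['fy']*z,z]
    return P@c['world_from_camera'][:3,:3].T+c['world_from_camera'][:3,3]
def ring(n,ctr=(.519,-.265),zlo=.07,zhi=.15):
    c=cam(n); P=cloud(c)
    k=(np.hypot(P[:,0]-ctr[0],P[:,1]-ctr[1])<.05)&(P[:,2]>zlo)&(P[:,2]<zhi); return c,P[k]
E
python3 - <<'E'
from ring import *
for n in ['top','side']:
    c,R=ring(n); print(n,len(R)); print(R[np.argsort(R[:,1])][::max(1,len(R)//40)])
    for l,z in [('ring_center',.101),('pivot_axis',.042),('square_hole',.03),('mitre_box',0)]:
        for i in range(2):
            if i: c=cam(n)
            for p in pinpoint(l,n)[:1]: print(l,round(p['conf'],2),wz(c,*p['centre'],z))
    t=trace('ring_center',n)
    if t:
        P=cloud(c,t[0]['pixels']);P=P[P[:,2]>.06];print('trace',t[0]['conf'],len(P),np.median(P,0),P.min(0),P.max(0))
E
```

```text
top 196
[[ 0.5165 -0.2991  0.1029]
 [ 0.5172 -0.2953  0.086 ]
 [ 0.5166 -0.2949  0.104 ]
 [ 0.5167 -0.2936  0.1173]
 [ 0.5199 -0.2928  0.1219]
 [ 0.5213 -0.2914  0.0874]
 [ 0.5218 -0.2901  0.0845]
 [ 0.5217 -0.2885  0.1247]
 [ 0.5193 -0.2874  0.128 ]
 [ 0.5182 -0.2866  0.1229]
 [ 0.5189 -0.285   0.0787]
 [ 0.5194 -0.2837  0.0758]
 [ 0.5208 -0.2827  0.081 ]
 [ 0.5193 -0.2812  0.0775]
 [ 0.5217 -0.2798  0.0759]
 [ 0.5192 -0.2788  0.0793]
 [ 0.5216 -0.2777  0.1294]
 [ 0.52   -0.2759  0.1281]
 [ 0.5216 -0.2755  0.1307]
 [ 0.5234 -0.2735  0.1322]
 [ 0.5258 -0.2723  0.1298]
 [ 0.5223 -0.2718  0.0754]
 [ 0.5247 -0.2704  0.0738]
 [ 0.5205 -0.2698  0.0744]
 [ 0.5217 -0.2694  0.1325]
 [ 0.5257 -0.2681  0.1318]
 [ 0.5219 -0.2677  0.1317]
 [ 0.5229 -0.2662  0.0733]
 [ 0.5236 -0.2655  0.1338]
 [ 0.5259 -0.2642  0.1319]
 [ 0.5245 -0.2633  0.0782]
 [ 0.525  -0.262   0.075 ]
 [ 0.5227 -0.2605  0.1296]
 [ 0.5229 -0.2593  0.0768]
 [ 0.5251 -0.2577  0.0761]
 [ 0.5227 -0.2564  0.1309]
 [ 0.5269 -0.2552  0.1296]
 [ 0.5272 -0.2536  0.1285]
 [ 0.5266 -0.2527  0.0817]
 [ 0.5252 -0.2513  0.1293]
 [ 0.5243 -0
[... 1601 characters left out ...]
1  0.0816]
 [ 0.5253 -0.2417  0.0847]
 [ 0.528  -0.2415  0.0847]
 [ 0.5257 -0.2411  0.1019]
 [ 0.526  -0.2404  0.1162]
 [ 0.5251 -0.239   0.0828]
 [ 0.5253 -0.2388  0.0886]
 [ 0.5258 -0.2386  0.1113]
 [ 0.5284 -0.2384  0.1112]
 [ 0.5282 -0.2383  0.1   ]
 [ 0.5282 -0.237   0.1033]
 [ 0.528  -0.236   0.098 ]
 [ 0.5253 -0.2352  0.0956]
 [ 0.5254 -0.2349  0.1013]]
ring_center 0.56 [ 0.5202 -0.2837  0.101 ]
ring_center 0.52 [ 0.5215 -0.2742  0.101 ]
pivot_axis 0.71 [ 0.7117 -0.3265  0.042 ]
pivot_axis 0.65 [ 0.716  -0.3125  0.042 ]
square_hole 0.91 [ 0.5201 -0.2467  0.03  ]
square_hole 0.79 [ 0.517  -0.2514  0.03  ]
mitre_box 0.79 [ 0.7122 -0.275   0.    ]
mitre_box 0.87 [ 0.7048 -0.293   0.    ]
```

carry_out(increments="0.1 0.153 -0.302 0.05 -0.1;0.1 0.153 -0.302 0.1 -0.2;0.1 0.153 -0.302 0.128 -0.3;0.1 0.153 -0.302 0.128 -0.4;0.1 0.153 -0.302 0.128 -0.47;0.1 0.153 -0.302 0.128 -0.47;0.1 0.153 -0.302 0.128 -0.47;0.1 0.153 -0.302 0.128 -0.47;0.1 0.153 -0.302 0.128 -0.47;0.1 0.153 -0.302 0.128 -0.47;0.1 0.153 -0.302 0.128 -0.47;0.1 0.153 -0.302 0.128 -0.47", grip_force=20)

```text
clock: 4.8
tool_pos: [0.5236, -0.2594, 0.2004]
orientation: [[-0.158, -0.987, 0.001], [-0.987, 0.158, -0.001], [0.0, -0.002, -1.0]]
contact_force: [-0.9, 0.2, 0.8]
finger_gap: 0.0386
```

```bash
python3 - <<'E'
from ring import *
s=read_state();print(s['clock'],s['tool_pos'],s['orientation'],s['contact_force'],s['finger_gap'],s['joint_positions'])
c=cam('side','s1.png')
im=c['image'];r,q=map(int,proj(c,[.5225,-.267,.15]));print(r,q)
cv2.imwrite('pics/s1c.png',cv2.resize(im[r-50:r+50,q-60:q+60],(720,600),interpolation=cv2.INTER_CUBIC)[:,:,::-1])
P=cloud(c);k=(np.hypot(P[:,0]-.5225,P[:,1]+.267)<.08)&(P[:,2]>.15)&(P[:,2]<.26)
t=s['tool_pos'];O=s['orientation'];L=(P[k]-t)@O
L=L[np.argsort(L[:,2])];
for z0 in np.arange(0,-.085,-.006):
    j=(L[:,2]<=z0)&(L[:,2]>z0-.006); yy=np.sort(L[j,1]); print(round(z0,3),j.sum(),np.round(1000*yy[::max(1,len(yy)//14)]))
E
```

```text
4.8 [ 0.5236 -0.2594  0.2004] [[-0.1584 -0.9874  0.0015]
 [-0.9874  0.1584 -0.0005]
 [ 0.0003 -0.0015 -1.    ]] [-0.9135  0.2186  0.8296] 0.03863199673664302 [-0.4602  0.3741 -0.0524  1.1427  0.0002 -1.8719]
150 295
0.0 13 [-25. -21. -20. -20. -20.  19.  21.  22.  23.  25.  25.  26.  26.]
-0.006 24 [-31. -31. -29. -28. -25. -25. -24. -22. -22. -20. -19. -19. -19.  20.
  21.  22.  23.  23.  26.  26.  27.  27.  29.  30.]
-0.012 25 [-31. -31. -28. -28. -25. -22. -21. -20. -20. -19. -19. -19.  20.  20.
  23.  25.  25.  27.  27.  29.  30.  32.  32.  33.  33.]
-0.018 31 [-31. -29. -25. -24. -22. -20. -20. -19.  20.  23.  25.  25.  28.  29.
  32.  33.]
-0.024 29 [-31. -31. -28. -25. -23. -20. -20.  19.  22.  23.  25.  27.  30.  32.
  33.]
-0.03 30 [-32. -29. -25. -22. -20. -19. -19.  19.  22.  24.  26.  26.  29.  32.
  32.]
-0.036 30 [-34. -29. -25. -25. -23. -22. -20. -20.  21.  22.  24.  27.  29.  32.
  33.]
-0.042 40 [-49. -42. -38. -37. -34. -30. -29. -27. -24. -23. -21. -21.  22.  25.
  28.  30.  32.  34.  36.  39.]
-0.048 65 [-52. -46. -42. -39. -34. -28. -23. -21.  21.  27.  30.  32.  36.  40.
  45.  47.  51.]
-0.054 63 [-52. -46. -43. -40. -38. -28. -25. -20.  19.  21.  27.  28.  30.  42.
  47.  52.]
-0.06 0 []
-0.066 0 []
-0.072 0 []
-0.078 0 []
-0.084 0 []
```

View pics/s1c.png

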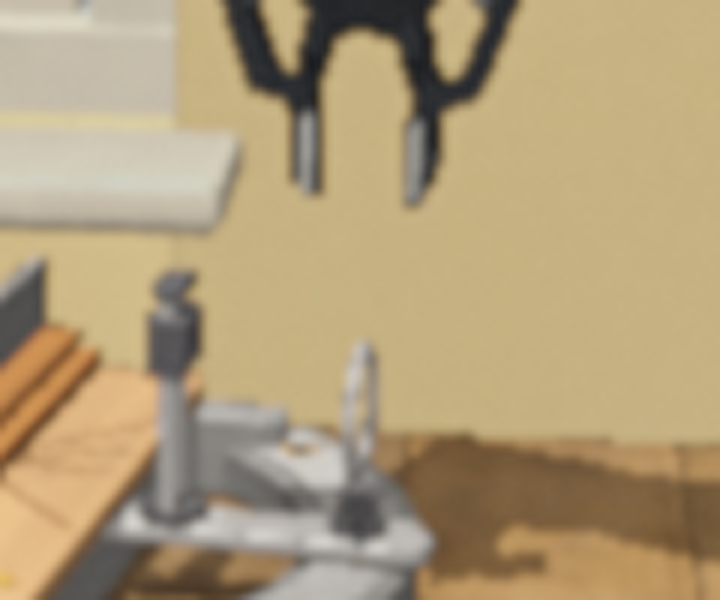

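carry_out(increments="0.1 0.008 0 0.03 0.01;0.1 0.008 0 0.06 0.01;0.1 0.008 0 0.08 0.01;0.1 0.008 0 0.1 0.01;0.1 0.008 0 0.11 0.01;0.1 0.008 0 0.117 0.01;0.1 0.008 0 0.117 0.01;0.1 0.008 0 0.117 0.01")

```text
clock: 5.65
tool_pos: [0.5229, -0.2687, 0.083]
orientation: [[-0.17, -0.986, 0.001], [-0.986, 0.17, -0.001], [0.0, -0.001, -1.0]]
contact_force: [-1.4, 0.5, -0.0]
finger_gap: 0.0384
```

```bash
python3 - <<'E'
from ring import *
s=read_state();t=s['tool_pos'];O=s['orientation'];print(t,O[:,1],s['contact_force'])
for n in ['side','top']:
    c,R=ring(n,(.5225,-.267),.065,.15)
    L=(R-t)@O; k=np.abs(L[:,1])<.012; L=L[k];print(n,len(L),'ring in tool: mean',L.mean(0),L.min(0),L.max(0))
    A=np.c_[L[:,0],np.ones(len(L))];print(np.linalg.lstsq(A,L[:,1],rcond=None)[0])
    if n=='side':
        r,q=map(int,proj(c,[.5225,-.267,.13]));cv2.imwrite('pics/s2c.png',cv2.resize(c['image'][r-50:r+50,q-60:q+60],(720,600),interpolation=cv2.INTER_CUBIC)[:,:,::-1])
E
```

```text
[ 0.5229 -0.2687  0.083 ] [-0.9855  0.1695 -0.0014] [-1.4015  0.5197 -0.0458]
side 103 ring in tool: mean [-0.0042  0.0009 -0.0159] [-0.0355 -0.0058 -0.0496] [0.0295 0.0067 0.0173]
[-0.0245  0.0008]
top 66 ring in tool: mean [-0.0179  0.001  -0.0142] [-0.0313 -0.0039 -0.0439] [-0.0017  0.0062  0.0172]
[0.0071 0.0011]
```

View pics/s2c.png

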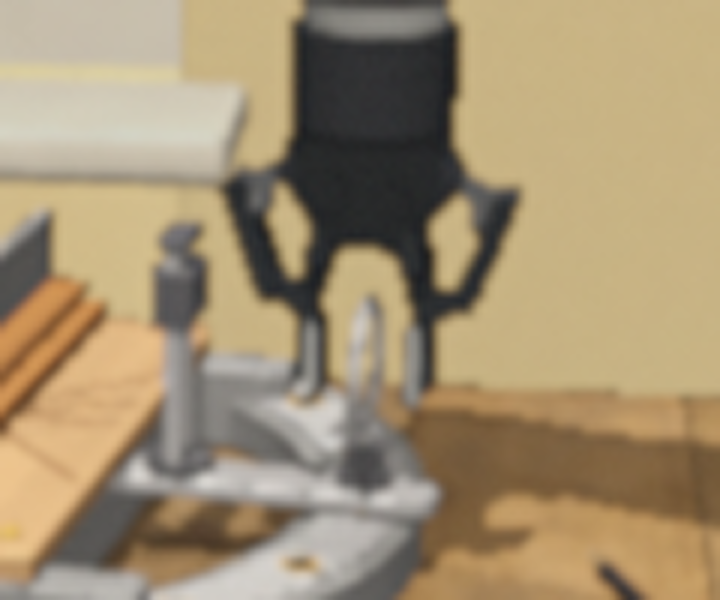

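carry_out(increments="0.4 -0.002 0.001 0 0;0.6 -0.002 0.001 0 0;0.7 -0.002 0.001 0 0;0.8 -0.002 0.001 0 0;0.8 -0.002 0.001 0 0")

```text
clock: 6.25
tool_pos: [0.5216, -0.2664, 0.0821]
orientation: [[-0.17, -0.985, 0.0], [-0.985, 0.17, -0.0], [0.0, -0.0, -1.0]]
contact_force: [-0.5, 0.2, -0.0]
finger_gap: 0.0086
```

carry_out(increments="0.85 0 0 0 0;0.9 0 0 0 0;0.93 0 0 0 0;0.93 0 0 0 0;0.93 0 0 0 0")

```text
clock: 6.75
tool_pos: [0.5224, -0.2666, 0.0822]
orientation: [[-0.17, -0.986, 0.001], [-0.986, 0.17, -0.0], [0.0, -0.001, -1.0]]
contact_force: [3.3, -0.4, -2.0]
finger_gap: 0.0032
```

carry_out(increments="0.93 0 -0.0005 0 0;0.93 0 -0.001 0 0;0.93 0 -0.001 0 0")

```text
clock: 7.05
tool_pos: [0.5224, -0.2665, 0.0821]
orientation: [[-0.17, -0.985, -0.0], [-0.985, 0.17, -0.0], [0.0, 0.0, -1.0]]
contact_force: [1.3, -0.4, -0.2]
finger_gap: 0.0032
```

```bash
python3 - <<'E'
from ring import *
c=cam('side')
F=[]
for i in range(1): s=read_state();print(s['contact_force'],s['ft_torque'],s['finger_gap'],s['tool_pos'])
r,q=map(int,proj(c,[.5225,-.267,.13]));cv2.imwrite('pics/s3c.png',cv2.resize(c['image'][r-40:r+30,q-42:q+42],(720,600),interpolation=cv2.INTER_CUBIC)[:,:,::-1])
E
```

```text
[ 0.7943 -0.4083  0.185 ] [-0.0488 -0.2576  0.0127] 0.0029867388376723816 [ 0.5225 -0.2665  0.0821]
```

View pics/s3c.png

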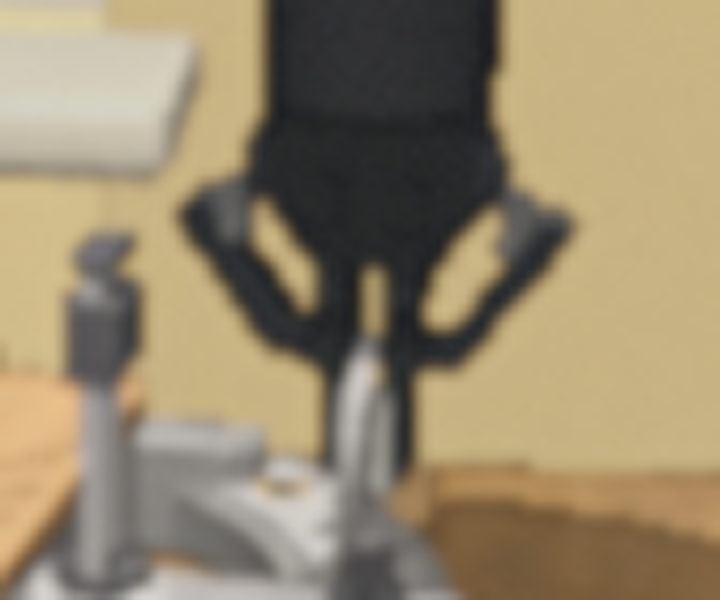

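carry_out(increments="0.93 0 0 -0.002 0;0.93 0 0 -0.004 0;0.93 0 0 -0.006 0;0.93 0 0 -0.008 0;0.93 0 0 -0.008 0")

```text
clock: 7.6
tool_pos: [0.5224, -0.2665, 0.09]
orientation: [[-0.17, -0.985, -0.0], [-0.985, 0.17, 0.0], [-0.0, 0.0, -1.0]]
contact_force: [2.2, 0.2, -4.9]
finger_gap: 0.0031
```

```bash
cat > chk.py <<'E'
from ring import *
s=read_state();t=s['tool_pos'];O=s['orientation'];print(s['clock'],s['contact_force'],s['ft_torque'],s['finger_gap'],t)
# ring top (outer) height & centre from both cameras, arm direction from the pivot
for n in ['side','top']:
    c,R=ring(n,t[:2],.06,.165)
    L=(R-t)@O
    k=(np.abs(L[:,1])<.009)&(np.abs(L[:,0])>.016)&(np.abs(L[:,0])<.04)&(L[:,2]>-.05)&(L[:,2]<.02)
    L=L[k]
    from scipy.optimize import least_squares
    f=lambda p:np.hypot(L[:,0]-p[0],L[:,2]-p[1])-.029
    o=least_squares(f,[0,-.02],loss='soft_l1',f_scale=.002)
    ctr=t+O@[o.x[0],np.median(L[:,1]),o.x[1]]
    d=np.array([.7098,-.2992])-ctr[:2]
    print(n,len(L),'ring ctr',ctr,'in tool',o.x,np.median(L[:,1]),'dist',np.hypot(*d),'swing',-.17-np.arctan2(d[1],d[0]))
E
python3 chk.py
```

```text
7.6 [ 2.2199  0.1662 -4.8961] [-0.0476 -0.4219  0.0021] 0.0030532488106333176 [ 0.5224 -0.2665  0.09  ]
side 41 ring ctr [ 0.522  -0.2655  0.1035] in tool [-0.0009 -0.0135] 0.0006323381910134506 dist 0.19084016847019988 swing 0.007749422498700254
top 36 ring ctr [ 0.5215 -0.2684  0.1063] in tool [ 0.002  -0.0163] 0.0005843250498052758 dist 0.19079238019725514 swing -0.007621120604730025
```

carry_out(increments="0.93 0 0 -0.002 0;0.93 0 0 -0.004 0;0.93 0 0 -0.006 0;0.93 0 0 -0.008 0;0.93 0 0 -0.009 0;0.93 0 0 -0.009 0")

```text
clock: 8.3
tool_pos: [0.5224, -0.2665, 0.099]
orientation: [[-0.17, -0.985, -0.0], [-0.985, 0.17, 0.0], [0.0, 0.0, -1.0]]
contact_force: [2.5, -0.8, -6.6]
finger_gap: 0.0032
```

```bash
python3 chk.py
```

```text
8.3 [ 2.5257 -0.7949 -6.6081] [-0.1912 -0.3918 -0.0138] 0.003205875892771448 [ 0.5224 -0.2665  0.099 ]
side 45 ring ctr [ 0.5221 -0.2652  0.1122] in tool [-0.0012 -0.0132] 0.0005547537960206282 dist 0.1907708913868551 swing 0.009186366877722368
top 39 ring ctr [ 0.5217 -0.2684  0.1154] in tool [ 0.002  -0.0163] 0.00039782921389620434 dist 0.19061258657461153 swing -0.00787983570122619
```

carry_out(increments="0.93 -0.0019 0 0 0.01;0.93 -0.0057 -0.0001 0 0.03;0.93 -0.0114 -0.0003 0 0.06;0.93 -0.0171 -0.0008 0 0.09;0.93 -0.0227 -0.0014 0 0.12;0.93 -0.0284 -0.0021 0 0.15;0.93 -0.0340 -0.0031 0 0.18;0.93 -0.0377 -0.0038 0 0.2;0.93 -0.0377 -0.0038 0 0.2")

```text
clock: 9.3
tool_pos: [0.5324, -0.2291, 0.0989]
orientation: [[-0.362, -0.932, -0.001], [-0.932, 0.362, 0.001], [-0.001, 0.001, -1.0]]
contact_force: [-0.1, 0.8, -6.5]
finger_gap: 0.0032
```

```bash
python3 chk.py
```

```text
9.3 [-0.0936  0.7824 -6.4833] [ 0.0215 -0.1329  0.0164] 0.00316854491503386 [ 0.5324 -0.2291  0.0989]
side 49 ring ctr [ 0.5317 -0.2276  0.1119] in tool [-0.0011 -0.013 ] 0.0012256865828800937 dist 0.19195901719653313 swing 0.21227514941694478
top 32 ring ctr [ 0.5305 -0.2306  0.1151] in tool [ 0.0021 -0.0162] 0.0012809127934097111 dist 0.19199858926210392 swing 0.19538846054326112
```

carry_out(increments="0.93 -0.0038 0 0 0.02;0.93 -0.0095 0.0001 0 0.05;0.93 -0.0152 -0.0003 0 0.08;0.93 -0.0208 -0.0008 0 0.11;0.93 -0.0265 -0.0015 0 0.14;0.93 -0.0312 -0.0022 0 0.165;0.93 -0.0346 -0.0027 0 0.183;0.93 -0.0364 -0.003 0 0.193;0.93 -0.0364 -0.003 0 0.193")

```text
clock: 10.3
tool_pos: [0.5484, -0.1968, 0.0989]
orientation: [[-0.534, -0.845, -0.001], [-0.845, 0.534, 0.001], [-0.0, 0.001, -1.0]]
contact_force: [-0.7, 0.6, -5.9]
finger_gap: 0.0031
```

```bash
python3 chk.py
```

```text
10.3 [-0.7304  0.6159 -5.8678] [0.1239 0.1218 0.016 ] 0.003123907824822025 [ 0.5484 -0.1968  0.0989]
side 74 ring ctr [ 0.5472 -0.1952  0.1123] in tool [-0.0007 -0.0134] 0.0019025041727249391 dist 0.19308138928028024 swing 0.39909613477362016
top 0 ring ctr [nan nan nan] in tool [ 0.   -0.02] nan dist nan swing nan
  return _methods._mean(a, axis=axis, dtype=dtype,
  ret = ret.dtype.type(ret / rcount)
```

carry_out(increments="0.93 0 0 0.002 0;0.93 0 0 0.004 0;0.93 0 0 0.006 0;0.93 0 0 0.007 0;0.93 0 0 0.007 0")

```text
clock: 10.9
tool_pos: [0.5484, -0.1971, 0.0919]
orientation: [[-0.534, -0.845, -0.001], [-0.845, 0.534, 0.0], [0.0, 0.001, -1.0]]
contact_force: [-1.6, 1.7, -3.9]
finger_gap: 0.0026
```

```bash
python3 chk.py 2>&1 | grep -v arn
```

```text
return _methods._mean(a, axis=axis, dtype=dtype,
  ret = ret.dtype.type(ret / rcount)
10.9 [-1.6134  1.7102 -3.8542] [0.2742 0.2929 0.0492] 0.0025606763525609587 [ 0.5484 -0.1971  0.0919]
side 67 ring ctr [ 0.5469 -0.1954  0.1052] in tool [-0.0006 -0.0133] 0.0021680153071456407 dist 0.19311552448426714 swing 0.39742551932798176
top 0 ring ctr [nan nan nan] in tool [ 0.   -0.02] nan dist nan swing nan
```

carry_out(increments="0.93 0 0.001 0.002 0;0.93 0 0.0015 0.004 0;0.93 0 0.0015 0.006 0;0.93 0 0.0015 0.008 0;0.93 0 0.0015 0.0095 0;0.93 0 0.0015 0.0095 0")

```text
clock: 11.6
tool_pos: [0.5484, -0.1968, 0.0829]
orientation: [[-0.534, -0.845, 0.002], [-0.845, 0.534, -0.001], [-0.0, -0.002, -1.0]]
contact_force: [0.8, -0.1, -0.3]
finger_gap: 0.0032
```

```bash
python3 chk.py 2>&1 | grep -v arn
```

```text
return _methods._mean(a, axis=axis, dtype=dtype,
  ret = ret.dtype.type(ret / rcount)
11.6 [ 0.7605 -0.1377 -0.3036] [-0.0374 -0.0793  0.0282] 0.0031560982185873795 [ 0.5484 -0.1968  0.0829]
side 63 ring ctr [ 0.5469 -0.1955  0.101 ] in tool [-0.0004 -0.018 ] 0.0019308047134330684 dist 0.1931324401170068 swing 0.39704045175830693
top 0 ring ctr [nan nan nan] in tool [ 0.   -0.02] nan dist nan swing nan
```

carry_out(increments="0.7 0 0.001 0 0;0.4 0 0.002 0 0;0.1 0 0.002 0 0;0.1 0 0.002 0 0;0.1 0 0.002 0 0;0.1 0 0.002 0 0")

```text
clock: 12.3
tool_pos: [0.5458, -0.1953, 0.0826]
orientation: [[-0.534, -0.845, -0.0], [-0.845, 0.534, 0.0], [-0.0, 0.0, -1.0]]
contact_force: [0.1, 0.4, -0.5]
finger_gap: 0.0385
```

carry_out(increments="0.1 0 0 -0.01 0;0.1 0 0 -0.03 0;0.1 0 0 -0.06 0;0.1 0 0 -0.1 0;0.1 0 0 -0.14 0;0.1 0 0 -0.18 0;0.1 0 0.05 -0.18 0;0.1 0 0.1 -0.18 0;0.1 0 0.15 -0.18 0;0.1 0 0.2 -0.18 0;0.1 0 0.2 -0.18 0;0.1 0 0.2 -0.18 0")

```text
clock: 13.5
tool_pos: [0.3761, -0.0881, 0.2636]
orientation: [[-0.533, -0.846, 0.002], [-0.846, 0.533, -0.001], [-0.001, -0.002, -1.0]]
contact_force: [0.8, -0.0, -0.4]
finger_gap: 0.0387
```

```bash
python3 - <<'E'
from ring import *
from scipy.optimize import least_squares
s=read_state();print(s['clock'],s['tool_pos'],s['contact_force'])
ims=[]
for n in ['side','top']:
    c,R=ring(n,(.548,-.1965),.066,.15)
    u=np.array([-.534,-.845]);L=np.c_[(R[:,:2]-[.548,-.1965])@u,R[:,2],(R[:,:2]-[.548,-.1965])@[-.845,.534]]
    o=least_squares(lambda p:np.hypot(L[:,0]-p[0],L[:,1]-p[1])-.029,[0,.1],loss='soft_l1',f_scale=.002)
    ctr=np.array([.548,-.1965])+u*o.x[0]+np.array([-.845,.534])*np.median(L[:,2]);d=np.array([.7098,-.2992])-ctr
    print(n,len(R),ctr,'z',o.x[1],'swing',-.17-np.arctan2(d[1],d[0]))
    for l,z in [('strip_center',.071),('sliding_bevel',0),('sanding_block',0)]:
        for p in pinpoint(l,n)[:1]: print(l,p['conf'],wz(c,*p['centre'],z))
    r,q=map(int,proj(c,[.56,-.2,.1]));h=60;ims.append(cv2.resize(c['image'][r-h:r+h,q-h:q+h],(400,400),interpolation=cv2.INTER_CUBIC))
cv2.imwrite('pics/f.png',np.hstack(ims)[:,:,::-1])
E
```

```text
13.5 [ 0.3761 -0.0881  0.2636] [ 0.7794 -0.0199 -0.4198]
side 136 [ 0.5471 -0.1952] z 0.10117260518393228 swing 0.3989084062674336
strip_center 0.6 [ 0.7026 -0.342   0.071 ]
sliding_bevel 0.58 [0.4566 0.0951 0.    ]
sanding_block 0.85 [0.6303 0.0232 0.    ]
top 201 [ 0.5473 -0.1983] z 0.1029869350586368 swing 0.3858218090510669
strip_center 0.79 [ 0.7007 -0.3319  0.071 ]
sliding_bevel 0.66 [ 0.7231 -0.2901  0.    ]
sanding_block 0.75 [0.6361 0.034  0.    ]
```

View pics/f.png

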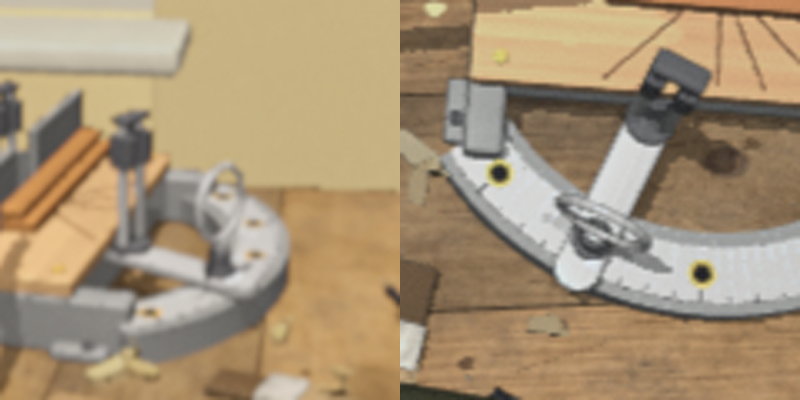

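```bash
python3 -c "
from station import *
print(close_job())"
```

```text
the job is handed in; nothing more can be done
None
```

The swing arm is now one hole to the left with the pin home in it. The gripper is clear of the ring and the job is handed in, at about 13.6 s on the clock.

**What I did:**
- The tool can only point straight down, so a single fingertip could not go sideways through the ring. I used both finger pads instead, closed inside the ring to a 3 mm gap with the upper wire resting on top of them.
- I lifted the pin about 13 mm, swung the arm 22.5° along its arc and lowered the pin into the hole. Then I opened the fingers, raised them and backed away.
- The force while lifting was about 6.6 N downward, with at most about 3.3 N sideways.

**Last checks:**
- **Swing angle:** the side camera gave 0.399 rad and the top camera 0.386. They straddle the target of 0.393 and differ by about the calibration error.
- **Pin:** the ring centre is at 101 mm (side) and 103 mm (top), against 101 mm for fully home. The contact force had dropped to about zero before I opened the fingers.
- **Strip and sanding block:** both were found where they were at the start, to within about 1 cm, which is as fine as the networks locate them.
- **Sliding bevel:** the side camera put it within about 2 cm of its starting place. The top camera's report for it landed on the mitre box; I took that as a false detection, as nothing went near the bevel.

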